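# Stack soap bars in staggered courses on the curing turntable

## Robot

A 7-joint arm with a two-finger parallel gripper is mounted at the origin on the work surface. World frame = base frame: x ahead of the robot, y to its left, z up, the work surface at z = 0. Lengths are in m, angles in rad, forces in N, time in s.
With the tool pointing down it reaches from about 0.375 to 0.925 m from the base axis. Payload 3.1 kg.
Tool frame: the origin (TCP) lies at the very end of the fingers, on their centre line; the grasp point (between the pads) lies 19 mm behind it; z points along the fingers, y is the line along which they close (so a half turn about z gives the same grasp; the last joint's range is limited). The gripper opens to 85 mm and grips with 20 to 120 N. Pads are 22 mm wide; open, the fingers measure 114 mm over their backs; the gripper's body (76 mm by 85 mm) begins 54 mm behind the grasp point. The pads swing forward as they close: fully open they stand 13 mm farther back than shut.
Start: joints at [-1.353, 0.383, 0.044, 1.598, -0.018, 1.161, -0.05], TCP at [0.202, 0.618, 0.231] pointing down, gripper open.
Joint ranges: [-2.61, 2.61], [-0.41, 2.15], [-1.48, 1.57], [0, 2.5], [-1.57, 4.71], [0.05, 1.97], [-2.85, 2.85]. Speed limits (rad/s): [2.79, 2.79, 3.14, 3.14, 3.14, 3.14, 3.14].

## Interface

Orientations are given as a unit quaternion [x, y, z, w].
In Python, from bench import ctrl gives the robot as it stands. Calls block until the motion is done:
- ctrl.move_ptp(position, orientation): joint-space move of the TCP to a pose.
- ctrl.movel(position, orientation=None, speed=0.15): straight line of the TCP; orientation=None keeps the orientation; speed is the mean speed in m/s.
- ctrl.move_j(angles): joint-space move.
- ctrl.move_gripper(opening, effort=None): finger opening in m; effort is the grip in N (None keeps the last); returns when the fingers have stopped.
- ctrl.pause(seconds).
- ctrl.inverse_kinematics(position, orientation): joint angles nearest the present ones, or None.
- ctrl.get_state(): the state.
- ctrl.read_camera(name): name is "side" or "top" or "wrist"; returns the picture (384x512x3 uint8, red, green, blue); there is no depth.
- ctrl.camera_params(name): a dict with "K" (3x3 intrinsics, pixels), "camera_from_world" (4x4, takes a point from world to camera coordinates). Camera axes: x right, y down, z forward; pixel columns grow to the right and rows downward; lengths in m; the calibration is good to about 2 mm. A picture is of the moment at which its call begins: read the wrist's pose just before it. camera_params takes no time and is no camera call; for the wrist camera it gives the pose at the moment of the call.
A pose or a line that the arm cannot do raises ctrl.MotionError and nothing moves.
- ctrl.sign_off(): hands the job in; it is judged then, once.
The state is a dict: "time_s": time; "qpos": joint angles; "joint_vel": joint speeds; "effort": joint torques, N m; "eef_pos": TCP position; "tcp_rot": TCP orientation; "ft_force": force on the tool from outside, world axes, zero at the start; "ft_torque": the same for the moment, N m; "finger_gap": finger opening in m; "grasp_force": force on a finger pad.
Only numpy, scipy, OpenCV 4.12 (cv2) and the standard library are available. Lean on these libraries where they do the work, as an engineer would, in place of code of your own. Each camera call takes 0.05 s, during which the arm holds its last target. There are 200 camera calls.

## Task

Lift the sprung plunger of the soap turntable, swing the table a quarter turn counter-clockwise to the loading position (board across in front of the robot) and let the plunger drop home; then, with it locked there, lay every soap bar flat on the wooden board in staggered courses, lengthwise along the board: three bars end to end, evenly filling the board, then two set over by half a length astride the joints below, then one, starting a course only when the one below is full, until the bars are used up. Finally lift the plunger, turn the table back to where it was and let the plunger drop home, with the stack still in order on the board, and knock over no bottle.

Things in the scene. Friction and masses are not known exactly. Their poses are not given: they have to be found in the camera images.
- turn (a joint): Angle of the turntable's dark steel head, rad: 0 = drying position (start), 1.571 (quarter turn counter-clockwise from above) = loading; end stops at both. The head (200 mm across, top 34 mm over the bench) carries a wooden board 252 x 54 mm, top at 50 mm. Turns easily (2 N at the knob) while the plunger is up, not at all while it is home; stays where left.
- plunger (a joint): Lift of the sprung plunger, m, straight up: 0 = home, pin down in a notch; 0.022 = fully up. The pin clears the ring from 0.0105 up; let go between the notches it rests on the ring there, unlocked; let go at an end stop it drops home by itself. Spring: 4 N at first, 8 N fully up. It is carried round by the head, beside the middle of the board.
- knob (a point): Centre of the plunger's black knob, an upright plain cylinder 30 mm across and 34 mm high (17 mm above and below this point), 125 mm from the turning axis, 87 mm above the bench when the plunger is home. Beneath it a steel housing 30 mm across, top at 64 mm above the bench; the knob's underside stands 6 mm over it when home. The knob may turn in the fingers.
- turn_axis (a point): Point on the vertical turning axis, at the middle of the board's top, 50 mm above the bench.
- turn_base: The turntable's base, fixed to the bench: a low grey disc 310 mm across with an aluminium ring, top at 22 mm. Origin on the turning axis at bench height, z up. The ring's notches lie in its own +y direction (drying position) and its own -x direction (loading position).
- slot1 (a point): Where the centre of a bar belongs: first course, near one end of the board; 65 mm above the bench. A point that turns with the board; its x axis runs along the board, slot1 to slot3. Slots of one course are 84 mm apart, courses are set over by 42 mm.
- slot2 (a point): Where the centre of a bar belongs: first course, middle of the board; 65 mm above the bench. A point that turns with the board; its x axis runs along the board, slot1 to slot3. Slots of one course are 84 mm apart, courses are set over by 42 mm.
- slot3 (a point): Where the centre of a bar belongs: first course, near the other end of the board; 65 mm above the bench. A point that turns with the board; its x axis runs along the board, slot1 to slot3. Slots of one course are 84 mm apart, courses are set over by 42 mm.
- slot4 (a point): Where the centre of a bar belongs: second course, astride the joint between slot1 and slot2; 95 mm above the bench. A point that turns with the board; its x axis runs along the board, slot1 to slot3. Slots of one course are 84 mm apart, courses are set over by 42 mm.
- slot5 (a point): Where the centre of a bar belongs: second course, astride the joint between slot2 and slot3; 95 mm above the bench. A point that turns with the board; its x axis runs along the board, slot1 to slot3. Slots of one course are 84 mm apart, courses are set over by 42 mm.
- slot6 (a point): Where the centre of a bar belongs: third course, astride the joint between slot4 and slot5; 125 mm above the bench. A point that turns with the board; its x axis runs along the board, slot1 to slot3. Slots of one course are 84 mm apart, courses are set over by 42 mm.
- soap1: An olive-oil soap bar, pale olive, 80 mm long (its x), 50 mm wide (its y), 30 mm thick (its z), about 130 g. Origin at its centre. Starts lying flat on the bench. All bars are alike and either way up or round will do. Four to six of the bars are there.
- soap2: An olive-oil soap bar, pale olive, 80 mm long (its x), 50 mm wide (its y), 30 mm thick (its z), about 130 g. Origin at its centre. Starts lying flat on the bench. All bars are alike and either way up or round will do. Four to six of the bars are there.
- soap3: An olive-oil soap bar, pale olive, 80 mm long (its x), 50 mm wide (its y), 30 mm thick (its z), about 130 g. Origin at its centre. Starts lying flat on the bench. All bars are alike and either way up or round will do. Four to six of the bars are there.
- soap4: An olive-oil soap bar, pale olive, 80 mm long (its x), 50 mm wide (its y), 30 mm thick (its z), about 130 g. Origin at its centre. Starts lying flat on the bench. All bars are alike and either way up or round will do. Four to six of the bars are there.
- soap5: An olive-oil soap bar, pale olive, 80 mm long (its x), 50 mm wide (its y), 30 mm thick (its z), about 130 g. Origin at its centre. Starts lying flat on the bench. All bars are alike and either way up or round will do. Four to six of the bars are there.
- soap6: An olive-oil soap bar, pale olive, 80 mm long (its x), 50 mm wide (its y), 30 mm thick (its z), about 130 g. Origin at its centre. Starts lying flat on the bench. All bars are alike and either way up or round will do. Four to six of the bars are there.
- bottle1: Bystander: a dark square oil bottle standing upright, 55 mm square, 220 mm tall, origin under its centre.
- bottle2: Bystander: a dark square oil bottle standing upright, 55 mm square, 220 mm tall, origin under its centre.
- bottle3: Bystander: a dark square oil bottle standing upright, 55 mm square, 220 mm tall, origin under its centre.

How it is judged:
By the outcome, as a careful person would: the job done as asked, in the order asked, and still so for the second after the job is handed in, with the robot touching nothing.
Of soap1, soap2, soap3, soap4, soap5, soap6 only 4 to 6 are there at a start; the rules pass over those that are not, and their reading is None.
At some moment in a run one of soap1, soap2, soap3, soap4, soap5, soap6 may be knocked a few centimetres aside while the robot is not near it.
Once in a run the grip may slacken for a moment while it holds something.
It also fails if it takes over 210 s, if anything falls off the work surface, if the arm or the gripper's body presses on something with over 40 N, if the wrist force passes 120 N, or if a joint passes its speed limit or range.

## Working session

There is one attempt and no reset: what is moved stays moved. The work goes in short steps, each a Python script; the robot and the scene stay as the last script left them, time stands still between calls to the robot, and variables do not carry over. Pictures are saved under pics/ and viewed, at most 14 in all, crops included, and the job is handed in when it is done.

```bash
ls; mkdir -p pics; python3 - <<'E'
from bench import ctrl
import cv2,numpy as np
s=ctrl.get_state();print({k:np.round(v,3) for k,v in s.items()})
for n in("top","side"):
    im=ctrl.read_camera(n);cv2.imwrite(f"pics/{n}0.png",im[:,:,::-1])
    p=ctrl.camera_params(n);print(n,p["K"],np.round(p["camera_from_world"],3))
E
```

```text
bench.py
pics
{'time_s': np.float64(0.0), 'qpos': array([-1.353,  0.384,  0.044,  1.6  , -0.018,  1.161, -0.05 ]), 'joint_vel': array([-0.001, -0.001,  0.001, -0.001, -0.001,  0.002,  0.001]), 'effort': array([ 0.0000e+00, -4.3346e+01,  1.0250e+00, -2.4951e+01,  1.1000e-02,
        1.1000e-02,  0.0000e+00]), 'eef_pos': array([0.202, 0.617, 0.23 ]), 'tcp_rot': array([ 0.157,  0.988, -0.001, -0.   ]), 'ft_force': array([ 0.419, -0.316, -0.098]), 'ft_torque': array([ 0.007,  0.004, -0.062]), 'grasp_force': np.float64(0.0), 'finger_gap': np.float64(0.086)}
top [[407.72758036   0.         258.08506602]
 [  0.         407.72758036 190.00333249]
 [  0.           0.           1.        ]] [[ 0.008 -1.    -0.012 -0.014]
 [-0.998 -0.007 -0.058  0.599]
 [ 0.058  0.012 -0.998  1.277]
 [ 0.     0.     0.     1.   ]]
side [[434.03478576   0.         249.97554386]
 [  0.         434.03478576 188.58170163]
 [  0.           0.           1.        ]] [[ 0.939 -0.344  0.023 -0.568]
 [-0.189 -0.569 -0.801  0.206]
 [ 0.288  0.747 -0.599  1.   ]
 [ 0.     0.     0.     1.   ]]
```

View pics/top0.png

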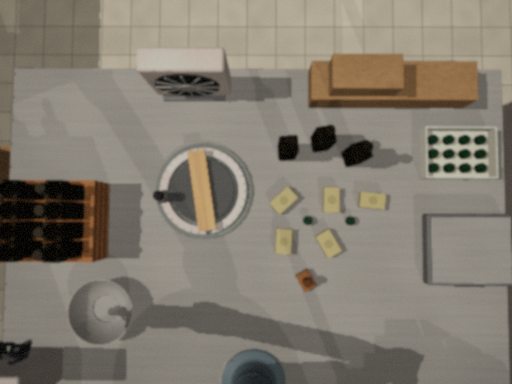

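View pics/side0.png

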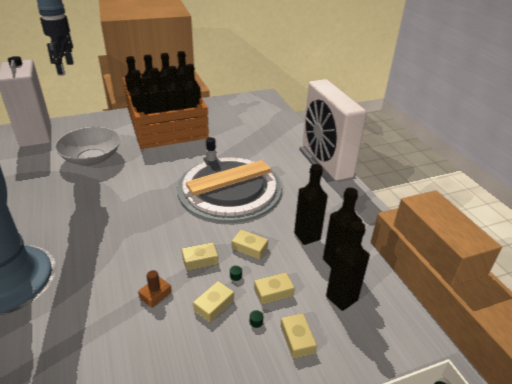

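The pictures show the turntable at about (203,190) in the top view, with the knob at (160,196) and the board roughly along world x. There are five bars, at (285,200), (332,200), (373,200), (285,241) and (329,243). The three bottles are at (288,147), (323,138) and (357,153).

```bash
cat > h.py <<'E'
from bench import ctrl
import cv2,numpy as np
def ray(P,px,z):
    K,T=P["K"],P["camera_from_world"];R,t=T[:3,:3],T[:3,3];c=-R.T@t
    px=np.atleast_2d(np.asarray(px,float))
    d=(np.linalg.inv(K)@np.c_[px,np.ones(len(px))].T).T@R
    return c[:2]+d[:,:2]/d[:,2:]*(z-c[2])
def proj(P,p):
    T=P["camera_from_world"];q=P["K"]@(T[:3,:3]@np.asarray(p,float)+T[:3,3]);return q[:2]/q[2]
def rects(P,mask,z,amin=60):
    """contours -> (centre, long side, short side, yaw of long side) on plane z"""
    mask=cv2.morphologyEx(mask,cv2.MORPH_CLOSE,np.ones((5,5),np.uint8))
    out=[]
    for c in cv2.findContours(mask,cv2.RETR_EXTERNAL,cv2.CHAIN_APPROX_NONE)[0]:
        if cv2.contourArea(c)<amin: continue
        w=ray(P,c[:,0],z)
        (cx,cy),(a,b),ang=cv2.minAreaRect((w*1000).astype(np.float32))
        if a<b: a,b,ang=b,a,ang+90
        out.append((cx/1000,cy/1000,a,b,(np.deg2rad(ang)+np.pi/2)%np.pi-np.pi/2))
    return out
def hsv(im): return cv2.cvtColor(im,cv2.COLOR_RGB2HSV)
def down(yaw):
    """tool down, closing line (tool y) at yaw+90deg, tool x along yaw"""
    return [np.cos(yaw/2),np.sin(yaw/2),0,0]
E
python3 - <<'E'
from h import *
im=cv2.imread("pics/top0.png")[:,:,::-1].copy();H=hsv(im);P=ctrl.camera_params("top")
for n,(u,v) in dict(bar=(278,196),bar2=(327,195),bar3=(380,200),bar4=(325,238),brdA=(199,165),brdB=(207,215),brdM=(203,190)).items(): print(n,H[v,u],im[v,u])
R,t=P["camera_from_world"][:3,:3],P["camera_from_world"][:3,3];print("cam",-R.T@t)
print(ray(P,[[160,196]],.104),ray(P,[[203,190]],.05))
side=cv2.imread("pics/side0.png")[:,:,::-1].copy()
big=np.vstack([cv2.resize(im[130:270,140:400],(780,420),interpolation=cv2.INTER_NEAREST)])
cv2.imwrite("pics/c0.png",big[:,:,::-1])
E
```

```text
bar [ 24  85 172] [172 160 115]
bar2 [ 23  86 177] [177 163 117]
bar3 [ 23  93 173] [173 159 110]
bar4 [ 24  89 174] [174 161 113]
brdA [ 17 111 188] [188 153 106]
brdB [ 18 108 192] [192 160 111]
brdM [ 17 107 191] [191 156 111]
cam [ 0.52400783 -0.02560493  1.30943137]
[[0.57371277 0.28036912]] [[0.59553639 0.16081928]]
```

View pics/c0.png

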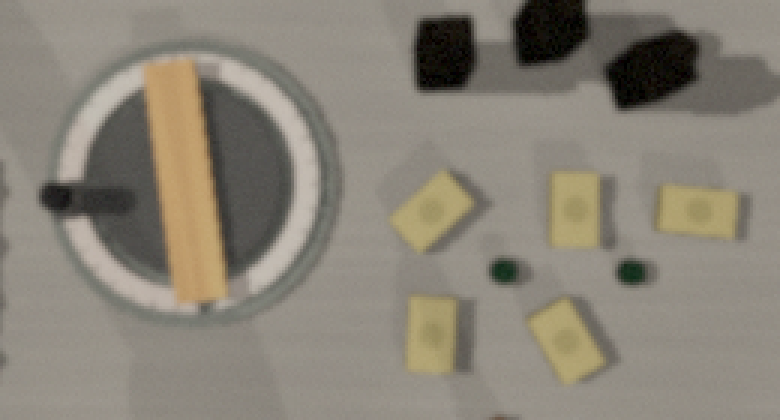

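The crop shows clean board and bar outlines. The knob is at crop pixel (57,197), which is image pixel (159,196).

```bash
cat >> h.py <<'E'
def masks(im):
    H=hsv(im);s=(H[...,1]>60)&(H[...,2]>110)
    return ((s&(H[...,0]>=21)&(H[...,0]<34)).astype(np.uint8)*255,(s&(H[...,0]>=8)&(H[...,0]<21)).astype(np.uint8)*255)
def look(verbose=True):
    P=ctrl.camera_params("top");im=ctrl.read_camera("top");b,w=masks(im)
    return P,im,rects(P,b,.03),[r for r in rects(P,w,.05) if 200<r[2]<280 and r[3]<75]
E
python3 - <<'E'
from h import *
for k in range(2):
    P,im,bars,brd=look()
    for r in bars+brd: print(np.round(r,4))
# dark knob: contour near expected
g=im.max(2);m=((g<60)*255).astype(np.uint8)
for c in cv2.findContours(m,cv2.RETR_EXTERNAL,cv2.CHAIN_APPROX_NONE)[0]:
    if cv2.contourArea(c)>15:
        x,y,w,h=cv2.boundingRect(c)
        if 140<x<380 and 120<y<240: print(x,y,w,h,ray(P,[[x+w/2-.5,y+h/2-.5]],.1),)
m=((im.min(2)>150)&(hsv(im)[...,1]<40)).astype(np.uint8)*255; m[:, :140]=0;m[:,265:]=0;m[:130]=0;m[245:]=0
c=max(cv2.findContours(m,cv2.RETR_EXTERNAL,cv2.CHAIN_APPROX_NONE)[0],key=cv2.contourArea)
w=ray(P,cv2.convexHull(c)[:,0],.022)*1000
print("ring ellipse",cv2.fitEllipse(w.astype(np.float32)))
E
```

```text
[ 0.4331 -0.2298 82.6196 52.6049  0.5242]
[ 4.39100e-01 -9.01000e-02  7.99028e+01  5.21061e+01 -7.16000e-02]
[ 0.5694 -0.3659 85.5625 50.2289  1.4778]
[ 5.69900e-01 -2.38400e-01  7.84990e+01  5.00954e+01 -1.30000e-03]
[ 0.5673 -0.0893 82.4384 52.1531 -0.846 ]
[5.947000e-01 1.668000e-01 2.544023e+02 6.068050e+01 1.543000e-01]
[ 0.4333 -0.2296 82.4104 52.6599  0.5081]
[ 4.39500e-01 -9.01000e-02  7.91503e+01  5.21061e+01 -7.16000e-02]
[ 0.5695 -0.3655 85.0979 50.6917  1.4732]
[ 5.69900e-01 -2.38400e-01  7.84705e+01  5.00954e+01 -1.30000e-03]
[ 0.5671 -0.0897 82.216  50.9331 -0.7797]
[5.95400e-01 1.66900e-01 2.52664e+02 6.07290e+01 1.58600e-01]
347 218 8 6 [[ 0.50570556 -0.28394701]]
305 217 7 6 [[ 0.50763658 -0.1587209 ]]
166 193 19 9 [[0.57123088 0.23655129]]
154 192 12 8 [[0.57535657 0.28291026]]
342 141 31 25 [[ 0.70638775 -0.30428688]]
278 136 21 24 [[ 0.72167325 -0.09888716]]
311 126 25 26 [[ 0.74939161 -0.20326547]]
ring ellipse ((602.0847778320312, 148.2152099609375), (231.25540161132812, 258.8089599609375), 108.0400619506836)
```

```bash
python3 - <<'E'
from h import *
q=down(np.pi+.157)
ctrl.move_ptp([.56,.24,.30],q)
P=ctrl.camera_params("wrist");im=ctrl.read_camera("wrist");cv2.imwrite("pics/w1.png",im[:,:,::-1]);np.save("w1.npy",P)
R,t=P["camera_from_world"][:3,:3],P["camera_from_world"][:3,3];print("cam",-R.T@t,R.round(3));print(P["K"])
s=ctrl.get_state();print(s["time_s"],s["eef_pos"],s["qpos"].round(2))
for n,z in dict(axis=.05,knob=.104).items(): print(n,proj(P,[.595,.169,z] if n=="axis" else [.575,.29,z]))
E
```

```text
cam [0.47858186 0.22867681 0.44225531] [[-0.158  0.987  0.   ]
 [ 0.937  0.15   0.314]
 [ 0.31   0.05  -0.949]]
[[272.90164655   0.         251.72284564]
 [  0.         272.90164655 196.74964178]
 [  0.           0.           1.        ]]
2.15 [0.55916442 0.24183637 0.29968646] [-0.73  0.26  0.3   1.63 -0.08  1.26  1.32]
axis [199.57184021 181.14505097]
knob [286.5343332  191.51139988]
```

View pics/w1.png

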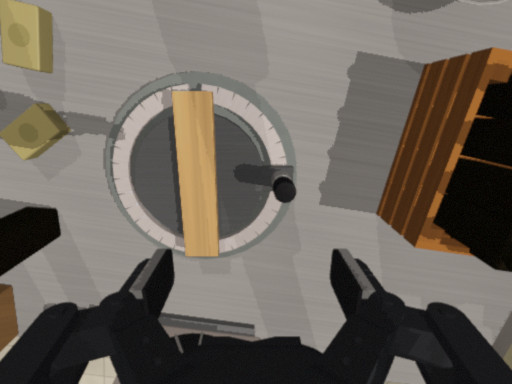

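The wrist view shows the knob top at about (285,189), against a prediction of (286.5,191.5). The board spans (195,92) to (200,255), so the estimates agree. I'll fit both numerically.

```bash
python3 - <<'E'
from h import *
P=np.load("w1.npy",allow_pickle=True).item();im=cv2.imread("pics/w1.png")[:,:,::-1].copy()
b,w=masks(im);w[:,:150]=0;w[:,240:]=0;w[265:]=0
for r in rects(P,w,.05,2000): print("board",np.round(r,4))
g=im.max(2)[165:215,255:315];print(g[10:40:2,12:46:2])
m=((g<45)*255).astype(np.uint8)
for c in cv2.findContours(m,cv2.RETR_EXTERNAL,cv2.CHAIN_APPROX_NONE)[0]:
    if cv2.contourArea(c)>60:
        (u,v),r=cv2.minEnclosingCircle(c);print(u+255,v+165,r,cv2.boundingRect(c),ray(P,[[u+255,v+165]],.1))
# ring: white
H=hsv(im);m=((im.min(2)>150)&(H[...,1]<40)).astype(np.uint8)*255;m[:, :95]=0;m[:,305:]=0;m[:65]=0;m[265:]=0
m=cv2.morphologyEx(m,cv2.MORPH_OPEN,np.ones((3,3)))
c=max(cv2.findContours(m,cv2.RETR_EXTERNAL,cv2.CHAIN_APPROX_NONE)[0],key=cv2.contourArea)
print(cv2.boundingRect(c)); wp=ray(P,cv2.convexHull(c)[:,0],.022)*1000
print("ring",cv2.fitEllipse(wp.astype(np.float32)),cv2.minEnclosingCircle(wp.astype(np.float32)))
E
```

```text
board [5.961000e-01 1.657000e-01 2.514762e+02 5.628150e+01 1.555000e-01]
[[ 53  53  55  74  87  93 107 111 139 139 112  93  87 120 130 150 157]
 [ 50  49  61  71  98  91  53  39  34  50  79 113  88 120 131 149 152]
 [ 51  51  63  75  74  30  19  16  17  15  19  47  80 120 128 148 150]
 [ 53  52  62  77  22  16  16  14  18  23  15  19  35 110 139 150 153]
 [ 51  50  61  48  13  14  20  30  34  34  31  35  27  80 131 151 155]
 [ 53  54  50  30  15  22  31  33  32  33  38  38  40  45 132 150 153]
 [ 78  78  68  22  11  30  30  32  32  30  36  36  39  44 103 153 155]
 [ 77  76  75  29  17  30  25  30  34  35  36  37  38  42  67 148 153]
 [ 74  87 144  89  22  27  31  32  32  35  36  36  36  38  60 146 154]
 [ 79 130 183 143  32  29  26  31  34  32  35  34  35  38  59 148 155]
 [ 80 162 183 178  66  26  29  27  33  30  33  32  35  34  94 153 154]
 [ 94 174 182 182 126  33  29  28  30  33  33  32  34  45 140 154 154]
 [144 183 184 185 169  80  29  28  28  33  31  32  44 104 149 152 152]
 [171 182 183 183 184 177 121  59  34  34  37  49 120 143 153 152 152]
 [181 183 183 183 184 184 184 151 106 106 109 118 140 142 152 153 153]]
283.8333339691162 189.05555534362793 12.650430679321289 (18, 12, 22, 25) [[0.57339767 0.28656822]]
(113, 92, 62, 155)
ring ((598.8324584960938, 123.20643615722656), (187.510498046875, 244.56784057617188), 92.8710708618164) ((603.4148559570312, 110.46186828613281), 124.3011703491211)
```

```bash
cat >> h.py <<'E'
def st(tag=""):
    s=ctrl.get_state();print(tag,round(float(s["time_s"]),1),"tcp",s["eef_pos"].round(4),"F",s["ft_force"].round(1),"gap",round(float(s["finger_gap"]),4),"gf",round(float(s["grasp_force"]),1));return s
E
python3 - <<'E'
from h import *
q=down(np.pi+.156)
ctrl.move_ptp([.5755,.288,.17],q)
ctrl.movel([.5755,.288,.072],speed=.12);st("down")
ctrl.move_gripper(.032,40);st("near")
ctrl.move_gripper(.0,40);st("closed")
E
```

```text
down 3.7 tcp [0.5765 0.2883 0.0731] F [-0.3  0.5  0.5] gap 0.0857 gf 0.0
near 4.3 tcp [0.5755 0.288  0.072 ] F [ 0.6 -0.8  0. ] gap 0.032 gf 0.0
closed 4.5 tcp [0.5754 0.2885 0.0722] F [-1.1  1.1  1.2] gap 0.0287 gf 39.6
```

```bash
cat >> h.py <<'E'
AX=np.array([.5955,.167])
def arc(a0,a1,z,r=.1235,ax=AX,n=12,speed=.07):
    for a in np.linspace(a0,a1,n+1)[1:]:
        ctrl.movel([ax[0]+r*np.cos(a),ax[1]+r*np.sin(a),z],speed=speed)
        s=ctrl.get_state()
        if s["finger_gap"]<.02 or np.linalg.norm(s["ft_force"][:2])>30: print("stop at",a);break
E
python3 - <<'E'
from h import *
ctrl.move_gripper(.0,60)
p=np.array([.5755,.2883]);ctrl.movel([*p,.090],speed=.04);s=st("lift")
a0=np.arctan2(*(p-AX)[::-1]);r=np.hypot(*(p-AX));print(a0,r)
arc(a0,a0+.25,.090,r=r,n=2);st("quarter")
E
```

```text
lift 5.3 tcp [0.5749 0.2882 0.0893] F [ 1.9  2.1 -8.7] gap 0.0291 gf 44.9
1.734206573224762 0.12293774847458366
quarter 6.1 tcp [0.5454 0.2804 0.0899] F [-1.4  4.4 -8.6] gap 0.0285 gf 60.0
```

```bash
python3 - <<'E'
from h import *
a=1.7342+.25
arc(a,3.27,.090,n=9);st("near end")
arc(3.27,3.325,.090,n=2,speed=.03);s=st("end")
p=s["eef_pos"];print(np.arctan2(p[1]-AX[1],p[0]-AX[0]),np.hypot(*(p[:2]-AX)))
E
```

```text
stop at 2.8414
near end 8.5 tcp [0.4555 0.2047 0.085 ] F [-32.3   6.9   5.7] gap 0.0002 gf 15.4
stop at 3.2975000000000003
end 10.5 tcp [0.4491 0.1422 0.0844] F [-37.   -4.3  13.2] gap -0.0 gf 18.1
-2.974050171319625 0.14846649476237933
```

The grip slackened partway through and the knob slipped out. I'll back off radially, rise and look.

```bash
python3 - <<'E'
from h import *
ctrl.movel([.43,.142,.0845],speed=.1);st("back")
ctrl.movel([.43,.142,.2],speed=.2);ctrl.move_gripper(.085)
ctrl.move_ptp([.46,.30,.30],down(np.pi+.156));st()
P=ctrl.camera_params("wrist");im=ctrl.read_camera("wrist");cv2.imwrite("pics/w2.png",im[:,:,::-1]);np.save("w2.npy",P)
P,im,bars,brd=look();cv2.imwrite("pics/t2.png",im[:,:,::-1])
for r in bars+brd: print(np.round(r,4))
E
```

```text
back 11.1 tcp [0.4326 0.1419 0.086 ] F [0.3 0.2 0.2] gap 0.0002 gf 0.0
 13.3 tcp [0.4599 0.2979 0.2988] F [-0.3 -1.1 -0.8] gap 0.085 gf 0.0
[ 0.4323 -0.2295 79.3185 51.941   0.5441]
[ 4.38300e-01 -8.98000e-02  7.74239e+01  5.06463e+01 -4.46000e-02]
[ 0.5693 -0.3659 85.3586 50.3651  1.4732]
[ 5.69900e-01 -2.38400e-01  7.84990e+01  5.00954e+01 -1.30000e-03]
[ 0.5671 -0.0897 82.195  50.9283 -0.7815]
[ 5.961000e-01  1.658000e-01  2.542792e+02  6.164560e+01 -1.480600e+00]
```

View pics/w2.png

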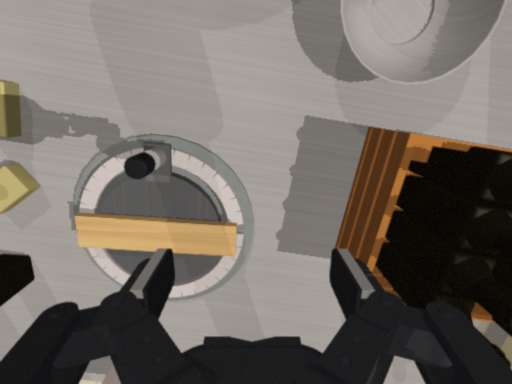

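The knob is at about (140,163), and the board is about 4° short of the stop. The pin must be resting on the ring. I'll check the knob position, grip it again and finish the turn.

```bash
python3 - <<'E'
from h import *
P=np.load("w2.npy",allow_pickle=True).item();print(ray(P,[[135,165],[138,165]],.113),proj(P,[.471,.156,.113]))
k=np.array([.4705,.156])
q=down(np.pi+.156)
ctrl.move_ptp([*k,.19],q)
ctrl.movel([*k,.082],speed=.15);st("down")
ctrl.move_gripper(.034,60);ctrl.move_gripper(0,60);s=st("closed")
if s["finger_gap"]>.025:
    p=s["eef_pos"];ctrl.movel([p[0],p[1],.091],speed=.04);st("up")
E
```

```text
[[0.46809824 0.15422213]
 [0.46753371 0.15784875]] [136.41277093 167.52702578]
down 15.1 tcp [0.4716 0.157  0.083 ] F [ 0.2 -0.3  1. ] gap 0.0852 gf 0.0
closed 15.8 tcp [0.4706 0.1554 0.0824] F [-1.9 -1.3  5.6] gap 0.0285 gf 59.0
up 16.2 tcp [0.4706 0.1552 0.0904] F [ 2.9 -0.7 -9.4] gap 0.0284 gf 59.6
```

```bash
python3 - <<'E'
from h import *
r=.1253
for a in list(np.arange(3.25,3.36,.012)):
    ctrl.movel([AX[0]+r*np.cos(a),AX[1]+r*np.sin(a),.0905],speed=.03)
    s=ctrl.get_state();f=s["ft_force"]@np.array([np.sin(a),-np.cos(a),0]);print(round(a,3),round(f,1),s["finger_gap"].round(4),s["eef_pos"].round(4))
    if s["finger_gap"]<.025 or f>10: break
if s["finger_gap"]>.025:
    p=s["eef_pos"];ctrl.movel([p[0],p[1],.082],speed=.03);st("lowered")
    ctrl.move_gripper(.085);ctrl.pause(.3);st("open")
    ctrl.movel([p[0],p[1],.2],speed=.25)
    ctrl.move_ptp([.46,.22,.30],down(np.pi+.156))
    P=ctrl.camera_params("wrist");im=ctrl.read_camera("wrist");cv2.imwrite("pics/w3.png",im[:,:,::-1]);np.save("w3.npy",P)
    b,w=masks(im);
    for x in rects(P,w,.05,2000): print("wboard",np.round(x,4))
    P,im,bars,brd=look();side=ctrl.read_camera("side")
    for x in bars+brd: print(np.round(x,4))
    cv2.imwrite("pics/c3.png",np.hstack([cv2.resize(side[110:240,150:310],(480,390)),cv2.resize(im[130:260,130:236],(318,390))])[:,:,::-1])
E
```

```text
Traceback (most recent call last):
AttributeError: 'float' object has no attribute 'round'
```

```bash
python3 - <<'E'
from h import *
r=.1253
for a in list(np.arange(3.25,3.36,.012)):
    ctrl.movel([AX[0]+r*np.cos(a),AX[1]+r*np.sin(a),.0905],speed=.03)
    s=ctrl.get_state();f=s["ft_force"]@np.array([np.sin(a),-np.cos(a),0]);print(round(a,3),round(float(f),1),round(s["finger_gap"],4),s["eef_pos"].round(4))
    if s["finger_gap"]<.025 or f>10: break
if s["finger_gap"]>.025:
    p=s["eef_pos"];ctrl.movel([p[0],p[1],.082],speed=.03);st("lowered")
    ctrl.move_gripper(.085);ctrl.pause(.3);st("open")
    ctrl.movel([p[0],p[1],.2],speed=.25)
    ctrl.move_ptp([.46,.22,.30],down(np.pi+.156))
    P=ctrl.camera_params("wrist");im=ctrl.read_camera("wrist");cv2.imwrite("pics/w3.png",im[:,:,::-1]);np.save("w3.npy",P)
    b,w=masks(im);
    for x in rects(P,w,.05,2000): print("wboard",np.round(x,4))
    P,im,bars,brd=look();side=ctrl.read_camera("side")
    for x in bars+brd: print(np.round(x,4))
    cv2.imwrite("pics/c3.png",np.hstack([cv2.resize(side[110:240,150:310],(480,390)),cv2.resize(im[130:260,130:236],(318,390))])[:,:,::-1])
E
```

```text
3.25 3.2 0.0283 [0.4707 0.1542 0.0905]
3.262 4.6 0.0282 [0.4708 0.1532 0.0906]
3.274 5.9 0.0281 [0.4709 0.1525 0.0906]
3.286 6.6 0.0284 [0.471  0.1519 0.0907]
3.298 8.5 0.0286 [0.471  0.1512 0.0907]
3.31 5.9 0.0284 [0.4708 0.1473 0.0903]
3.322 6.6 0.0287 [0.4709 0.1466 0.0903]
3.334 7.5 0.0286 [0.471  0.146  0.0903]
3.346 10.1 0.0285 [0.4705 0.1448 0.0901]
lowered 19.2 tcp [0.4705 0.145  0.0822] F [ 1.1  5.5 -6.9] gap 0.0281 gf 60.5
open 20.1 tcp [0.4705 0.1448 0.082 ] F [ 0.5 -0.1 -0.6] gap 0.0847 gf 0.0
wboard [ 5.934000e-01  1.642000e-01  2.532237e+02  6.046240e+01 -1.413200e+00]
[ 0.4326 -0.2294 78.8556 51.8142  0.5418]
[ 4.39400e-01 -8.96000e-02  7.94867e+01  5.13348e+01 -4.70000e-02]
[ 0.5694 -0.3658 85.3058 50.2297  1.4785]
[ 5.69900e-01 -2.38400e-01  7.84990e+01  5.00954e+01 -1.30000e-03]
[ 0.5671 -0.0896 82.195  50.9341 -0.7815]
[ 5.963000e-01  1.665000e-01  2.539742e+02  6.109660e+01 -1.413100e+00]
```

View pics/c3.png

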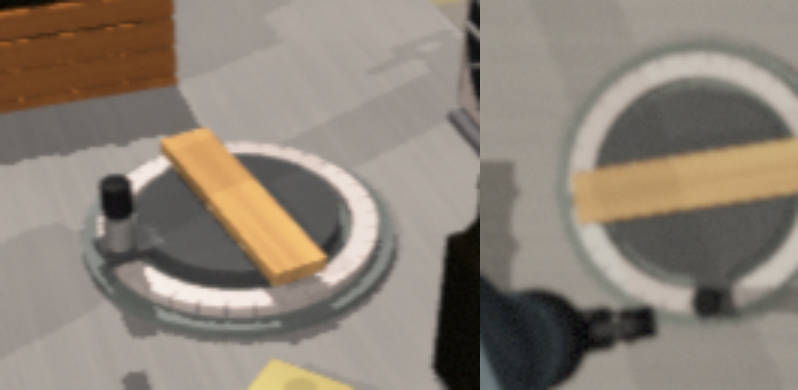

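```bash
cat >> h.py <<'E'
def anchor(P,r,L=80,W=50):
    """side faces toward the camera widen the outline; push the centre back from the camera by half the excess"""
    T=P["camera_from_world"];c=(-T[:3,:3].T@T[:3,3])[:2];p=np.array(r[:2]);th=r[4]
    for u,e in((np.array([np.cos(th),np.sin(th)]),r[2]-L),(np.array([-np.sin(th),np.cos(th)]),r[3]-W)):
        d=u@(p-c)
        if abs(d)>.01: p=p+u*np.sign(d)*np.clip(e/2000,0,.005)
    return p,th
def pose(p,th,z):
    """reachable pose with tool x along th (mod pi), wrist joint nearest its middle"""
    best=None
    for k in(-1,0,1,2):
        q=down(th+k*np.pi);j=ctrl.inverse_kinematics([*p,z],q)
        if j is not None and(best is None or abs(j[6])<best[0]): best=(abs(j[6]),q)
    return best[1]
def wristbar(guess,z=.03):
    P=ctrl.camera_params("wrist");b,_=masks(ctrl.read_camera("wrist"))
    rs=[r for r in rects(P,b,z,400) if 70<r[2]<100 and 42<r[3]<65 and np.hypot(r[0]-guess[0],r[1]-guess[1])<.06]
    return (min(rs,key=lambda r:np.hypot(r[0]-guess[0],r[1]-guess[1])),P) if rs else (None,P)
YB=-1.4131
GZ=.006
def pick(p,th):
    q=pose(p,th,.18);ctrl.move_ptp([*p,.18],q)
    r,P=wristbar(p)
    if r is None: print("bar not seen");return False
    p2,th2=anchor(P,r);print("top",np.round(p,4),round(th,3),"wrist",np.round(p2,4),np.round(r[2:],3))
    if np.hypot(*(p2-p))>.02: print("moved");return pick(p2,th2)
    q=pose(p2,th2,.1);ctrl.move_ptp([*p2,.08],q)
    ctrl.movel([*p2,GZ],speed=.12);ctrl.move_gripper(.0,40);st("grip")
    ctrl.movel([*p2,.16],speed=.25);s=st("lift");return s["finger_gap"]>.04
def slot(i,ax,yb=YB):
    k={1:-84,2:0,3:84,4:-42,5:42,6:0}[i]/1000;z={1:.065,2:.065,3:.065,4:.095,5:.095,6:.125}[i]
    return ax+k*np.array([np.cos(yb),np.sin(yb)]),z
def place(p,zc,yb=YB):
    z=zc-.015+GZ
    q=pose(p,yb,.17);ctrl.move_ptp([*p,z+.08],q)
    ctrl.movel([*p,z+.006],speed=.12);s=st("above");ctrl.movel([*p,z+.001],speed=.03);st("set")
    if ctrl.get_state()["finger_gap"]<.04: return False
    ctrl.move_gripper(.085);ctrl.movel([*p,z+.1],speed=.25);return True
E
python3 - <<'E'
from h import *
P=ctrl.camera_params("side")
for dz in(0,.0105): print("knob top/bottom px",proj(P,[.472,.1473,.104+dz]),proj(P,[.472,.1473,.07+dz]))
P,im,bars,brd=look()
b,w=masks(im);c=[c for c in cv2.findContours(w,cv2.RETR_EXTERNAL,cv2.CHAIN_APPROX_NONE)[0] if cv2.contourArea(c)>1200 and cv2.boundingRect(c)[0]<260]
for x in c: m=cv2.moments(x);print("centroid",ray(P,[[m["m10"]/m["m00"],m["m01"]/m["m00"]]],.05),len(x))
for r in bars: print(np.round(anchor(P,r)[0],4))
E
```

```text
knob top/bottom px [186.47592666 170.28091384] [187.27314391 180.39755673]
knob top/bottom px [186.22415715 167.08597261] [187.02983598 177.30999253]
centroid [[0.59638745 0.16520194]] 188
[ 0.433  -0.2303]
[ 0.4393 -0.0902]
[ 0.5695 -0.3687]
[ 0.5699 -0.2384]
[ 0.5673 -0.0906]
```

The knob is home: its top and bottom at rows 170 and 181 match the home prediction. First bar goes to slot 2.

```bash
cat > go.py <<'E'
import sys
from h import *
AXB=np.array([.5965,.1664])
def nearest(target):
    P,im,bars,brd=look()
    c=[anchor(P,r) for r in bars if r[1]<.01]
    return min(c,key=lambda x:np.hypot(*(x[0]-target)))
def run(i,target,off=(0,0)):
    p,th=nearest(np.array(target))
    if not pick(p,th): print("PICK FAIL");return False
    s,z=slot(i,AXB);return place(s+np.array(off),z)
E
python3 - <<'E'
from go import *
print(run(2,[.567,-.0906]))
s,z=slot(2,AXB);q=pose(s,YB,.25)
ctrl.move_ptp([*s,.25],q);st()
r,P=wristbar(s,.08)
if r: print("wrist bar",np.round(r,4),anchor(P,r)[0])
im=ctrl.read_camera("wrist");cv2.imwrite("pics/w4.png",im[:,:,::-1]);np.save("w4.npy",P)
b,w=masks(im)
for x in rects(P,w,.05,300): print("wood",np.round(x,4))
E
```

```text
top [ 0.5676 -0.0908] -0.782 wrist [ 0.5662 -0.0906] [82.284 49.334 -0.824]
grip 24.6 tcp [ 0.5673 -0.0907  0.007 ] F [ 0.2 -0.1  5.4] gap 0.0491 gf 43.5
lift 25.3 tcp [ 0.5646 -0.09    0.1583] F [ 0.6 -0.  -1.4] gap 0.0491 gf 42.9
above 27.1 tcp [0.5973 0.166  0.0626] F [ 0.1  0.1 -1.2] gap 0.0494 gf 42.9
set 27.4 tcp [0.5966 0.1666 0.0573] F [ 0.6  0.1 -1. ] gap 0.0488 gf 42.9
True
 28.9 tcp [0.5961 0.1664 0.2496] F [ 0.1  0.  -0.7] gap 0.085 gf 0.0
wrist bar [ 0.595   0.1677 79.8186 49.1506 -1.4139] [0.59499359 0.16768024]
wood [ 0.9002 -0.138  49.8537 38.452   0.1567]
wood [ 0.6114  0.0781 76.5654 54.9266 -1.4139]
wood [ 0.5852  0.2449 90.4749 54.5013 -1.4169]
```

View pics/w4.png

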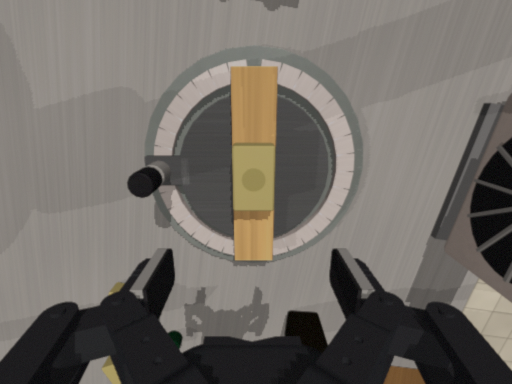

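Wrist view: the bar sits at (254,178) on the board, columns 233–275, between the wood ends at rows 67 and 260. Its numbers put the bar about 3 mm along and 2 mm across from the board centre. I'll cross-check that with the top camera.

```bash
python3 - <<'E'
from h import *
ctrl.move_ptp([.45,.0,.3],down(np.pi))
u=np.array([np.cos(YB),np.sin(YB)]);n=np.array([-u[1],u[0]]);A=np.array([.5965,.1664])
P=ctrl.camera_params("top")
for k in range(2):
    im=ctrl.read_camera("top");b,w=masks(im);
    for r in rects(P,b,.08):
        if r[1]>.05: print("bar",np.round(r[2:],2),(anchor(P,r)[0]-A)@np.c_[u,n],(np.array(r[:2])-A)@np.c_[u,n])
    m=((b|w)>0).astype(np.uint8)*255
    c=[c for c in cv2.findContours(w,cv2.RETR_EXTERNAL,cv2.CHAIN_APPROX_NONE)[0] if cv2.contourArea(c)>100]
    pts=np.vstack([ray(P,x[:,0],.05) for x in c]);d=(pts-A)@np.c_[u,n];d=d[(abs(d[:,0])<.14)&(abs(d[:,1])<.04)]
    print("board ends",d[:,0].min(),d[:,0].max(),"sides",np.percentile(d[:,1],[2,98]),d[:,1].min(),d[:,1].max())
cv2.imwrite("pics/t5.png",im[:,:,::-1])
E
```

```text
bar [79.64 54.08 -1.42] [0.00091857 0.00094483] [ 0.00090121 -0.00109456]
board ends -0.12708713693938584 0.12721364853750247 sides [-0.0300557   0.02987976] -0.030646971199594197 0.030257057759617498
bar [79.85 53.23 -1.42] [0.00122328 0.00092695] [ 0.00121153 -0.00068985]
board ends -0.12708713693938584 0.12721364853750247 sides [-0.03026434  0.02986108] -0.03086093508907276 0.030350325343550453
```

```bash
cat >> h.py <<'E'
U=np.array([np.cos(YB),np.sin(YB)]);N=np.array([-U[1],U[0]]);A0=np.array([.5965,.1664])
def edges(P,im,z,along,at,lo,hi,ax=A0):
    """sub-pixel profile of the picture on plane z: along=U or N from lo to hi, averaged over offsets 'at' across"""
    s=np.arange(lo,hi,.0005);o=N if along is U else U;T=P["camera_from_world"]
    prof=0
    for a in at:
        X=np.c_[ax+np.outer(s,along)+a*o,np.full(len(s),z)];q=(P["K"]@(T[:3,:3]@X.T+T[:3,3:]));q=(q[:2]/q[2]).astype(np.float32)
        prof=prof+cv2.remap(im,q[0][None],q[1][None],cv2.INTER_LINEAR)[0].astype(float)
    g=np.abs(np.gradient(cv2.GaussianBlur(prof/len(at),(1,9),1.5),axis=0)).sum(1)
    pk=[i for i in range(2,len(g)-2) if g[i]==g[i-2:i+3].max() and g[i]>.35*g.max()]
    return [(round(1000*s[i],1),round(g[i],1)) for i in pk]
E
python3 - <<'E'
from h import *
P=np.load("w4.npy",allow_pickle=True).item();im=cv2.imread("pics/w4.png")[:,:,::-1].copy()
b,w=masks(im)
for r in rects(P,b,.08,400):
    if r[1]>.05: print("bar",np.round(r[2:],2),(np.array(r[:2])-A0)@np.c_[U,N])
for r in rects(P,w,.05,300):
    if r[0]<.7: print("wood",np.round(r[2:],2),(np.array(r[:2])-A0)@np.c_[U,N])
Pt=ctrl.camera_params("top");it=cv2.imread("pics/t5.png")[:,:,::-1].copy()
at=np.linspace(-.015,.015,7)
for nm,p,i in(("wrist",P,im),("top",Pt,it)):
    print(nm,"board U-",edges(p,i,.05,U,at,-.15,-.1),"U+",edges(p,i,.05,U,at,.1,.15))
    for c in(-.09,.09): print(" board N",edges(p,i,.05,N,c+at,-.05,-.01),edges(p,i,.05,N,c+at,.01,.05))
    print(" bar U",edges(p,i,.08,U,at,-.06,-.02),edges(p,i,.08,U,at,.02,.06),"N",edges(p,i,.08,N,at,-.04,-.01),edges(p,i,.08,N,at,.01,.04))
E
```

```text
bar [81.13 49.17 -1.41] [-0.00084369  0.00031808]
wood [76.57 54.93 -1.41] [0.08957561 0.00079291]
wood [90.47 54.5  -1.42] [-0.07926002  0.00120632]
wrist board U- [(np.float64(-144.5), np.float64(6.8)), (np.float64(-131.0), np.float64(13.7)), (np.float64(-124.5), np.float64(15.0))] U+ [(np.float64(127.5), np.float64(25.7)), (np.float64(137.0), np.float64(16.0))]
 board N [(np.float64(-26.0), np.float64(29.8))] [(np.float64(28.0), np.float64(22.7))]
 board N [(np.float64(-26.5), np.float64(22.8))] [(np.float64(27.5), np.float64(18.4))]
 bar U [(np.float64(-42.5), np.float64(14.5)), (np.float64(-38.5), np.float64(19.8))] [(np.float64(39.0), np.float64(17.1)), (np.float64(52.0), np.float64(16.5))] N [(np.float64(-24.0), np.float64(38.9))] [(np.float64(24.5), np.float64(29.4))]
top board U- [(np.float64(-143.0), np.float64(3.4)), (np.float64(-131.5), np.float64(4.6)), (np.float64(-127.0), np.float64(4.7))] U+ [(np.float64(125.5), np.float64(5.0)), (np.float64(138.0), np.float64(8.3))]
 board N [(np.float64(-28.0), np.float64(9.9))] [(np.float64(27.5), np.float64(8.4))]
 board N [(np.float64(-28.0), np.float64(12.4))] [(np.float64(28.0), np.float64(13.3))]
 bar U [(np.float64(-41.0), np.float64(1.8)), (np.float64(-39.5), np.float64(1.8))] [(np.float64(38.0), np.float64(10.7))] N [(np.float64(-26.0), np.float64(13.2))] [(np.float64(25.0), np.float64(12.7))]
```

The two wrist pictures had been taken while the arm was still settling. The sub-pixel check shows the bar within about 1 mm of the board centre, so I'll continue with a settle pause.

```bash
sed -i 's/^    r,P=wristbar(p)$/    ctrl.pause(.25);r,P=wristbar(p)/' h.py; sed -i 's/^AXB=.*/AXB=np.array([.5965,.1664])+.0007*U+.0005*N/' go.py
python3 - <<'E'
from go import *
ok=run(1,[.5699,-.2384]) and run(3,[.439,-.090])
print(ok)
s,z=slot(2,AXB);ctrl.move_ptp([*(s-.02*U),.27],pose(s,YB,.25));ctrl.pause(.3);st()
P=ctrl.camera_params("wrist");im=ctrl.read_camera("wrist");cv2.imwrite("pics/w6.png",im[:,:,::-1]);np.save("w6.npy",P)
at=np.linspace(-.015,.015,7)
print("board",edges(P,im,.05,U,at,-.15,-.1),edges(P,im,.05,U,at,.1,.15))
print("bars U",[e[0] for e in edges(P,im,.08,U,at,-.14,.14)])
for c in(-.084,0,.084): print(c,"N",edges(P,im,.08,N,c+at,-.04,-.01),edges(P,im,.08,N,c+at,.01,.04))
E
```

```text
top [ 0.5699 -0.2415] -0.001 wrist [ 0.5711 -0.2413] [ 7.7918e+01  4.9153e+01 -1.0000e-02]
grip 34.1 tcp [ 0.5718 -0.2417  0.007 ] F [-0.2  0.7  4.6] gap 0.0497 gf 44.3
lift 34.9 tcp [ 0.5702 -0.2401  0.1582] F [ 0.3 -0.3 -1.4] gap 0.049 gf 43.8
above 37.4 tcp [0.5846 0.2486 0.0624] F [ 0.2 -0.4 -0.7] gap 0.0492 gf 43.8
set 37.7 tcp [0.584  0.2489 0.0572] F [-0.4  0.4 -0.6] gap 0.049 gf 43.8
top [ 0.4393 -0.091 ] -0.066 wrist [ 0.4394 -0.0911] [ 7.6924e+01  4.8529e+01 -6.5000e-02]
grip 42.2 tcp [ 0.4402 -0.0911  0.0068] F [-1.1  0.9  6.5] gap 0.0492 gf 42.0
lift 43.0 tcp [ 0.4384 -0.0904  0.1591] F [-0.6  0.7 -1.1] gap 0.0491 gf 41.6
above 45.1 tcp [0.611  0.0827 0.0626] F [-0.4  1.5 -0.7] gap 0.0492 gf 41.5
set 45.5 tcp [0.6104 0.0829 0.0573] F [-0.4  0.2 -0.8] gap 0.0492 gf 41.5
True
 47.4 tcp [0.5936 0.1835 0.2685] F [0.1 0.2 0.1] gap 0.0848 gf 0.0
board [(np.float64(-140.5), np.float64(24.4)), (np.float64(-118.5), np.float64(10.7)), (np.float64(-110.5), np.float64(16.0))] [(np.float64(143.0), np.float64(15.8))]
bars U [np.float64(-137.0), np.float64(-117.0), np.float64(-109.5), np.float64(-43.5), np.float64(-39.0), np.float64(39.0), np.float64(44.5), np.float64(123.0), np.float64(134.0)]
-0.084 N [(np.float64(-25.0), np.float64(35.7))] [(np.float64(24.0), np.float64(25.5))]
0 N [(np.float64(-25.5), np.float64(38.2))] [(np.float64(23.5), np.float64(29.7))]
0.084 N [(np.float64(-28.0), np.float64(15.9)), (np.float64(-25.0), np.float64(15.3))] [(np.float64(23.5), np.float64(11.7))]
```

View pics/w6.png

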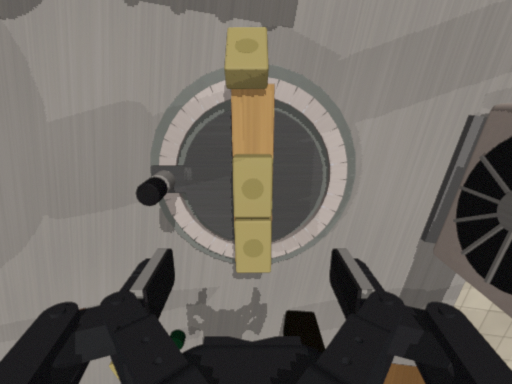

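The third bar, at about (247,58), isn't in its slot. It lies farther out than where it was set, so it seems to have been knocked along the board. I'll look from the side and the top.

```bash
python3 - <<'E'
from h import *
ctrl.move_ptp([.45,.25,.35],down(np.pi))
side=ctrl.read_camera("side");P,im,bars,brd=look();st()
cv2.imwrite("pics/c7.png",np.hstack([cv2.resize(side[100:300,150:350],(400,400)),cv2.resize(im[100:300,140:340],(400,400))])[:,:,::-1])
for r in bars: print(np.round(r,4), (np.array(r[:2])-A0)@np.c_[U,N])
E
```

```text
48.5 tcp [0.4507 0.249  0.3493] F [ 0.  -0.1  0.3] gap 0.085 gf 0.0
[ 0.4327 -0.2296 78.8141 51.3653  0.5441] [ 0.36536546 -0.22396295]
[ 0.5696 -0.3657 85.575  50.5403  1.4785] [ 0.52124682 -0.11015583]
[ 0.5655  0.3229 62.4243 53.1737 -1.3491] [-0.15940402 -0.00601187]
[ 6.056000e-01  1.312000e-01  1.698446e+02  5.712660e+01 -1.398300e+00] [0.03623235 0.00341185]
```

View pics/c7.png

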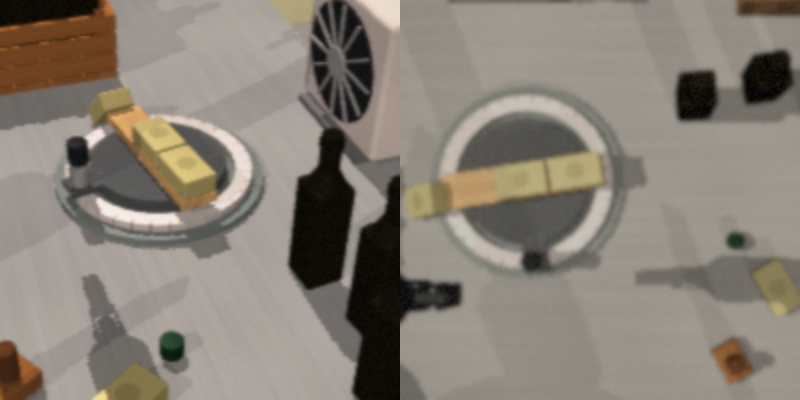

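The slot 1 bar (top crop (425,200), side crop (110,105)) was knocked off the board's outer end. It now leans on that end, with its outer end on the bench. I'll take two wrist views to triangulate its tilted top face.

```bash
python3 - <<'E'
from h import *
q=pose(A0-.15*U,YB,.25);crops=[]
for k,(du,z) in enumerate(((-.19,.24),(-.12,.24))):
    p=A0+du*U;ctrl.move_ptp([*p,z],q);ctrl.pause(.4)
    P=ctrl.camera_params("wrist");im=ctrl.read_camera("wrist");np.save(f"v{k}.npy",P);cv2.imwrite(f"pics/v{k}.png",im[:,:,::-1])
    c=proj(P,[*(A0-.165*U),.04]).astype(int);print(c,[proj(P,[*(A0-.126*U+s*.027*N),.05]).round(1) for s in(-1,1)])
    x0,y0=max(c[0]-65,0),max(c[1]-65,0);print("crop",x0,y0);crops.append(cv2.resize(im[y0:y0+130,x0:x0+130],(400,400),interpolation=cv2.INTER_CUBIC)[:, :, ::-1])
cv2.imwrite("pics/v.png",np.hstack(crops));st()
E
```

```text
[252 191] [array([231.9, 221.5]), array([272.7, 221.5])]
crop 187 126
[252 137] [array([230.8, 170.7]), array([274.3, 170.7])]
crop 187 72
 51.0 tcp [0.5773 0.2858 0.2398] F [ 0.8 -0.4 -0.1] gap 0.0853 gf 0.0
```

View pics/v.png

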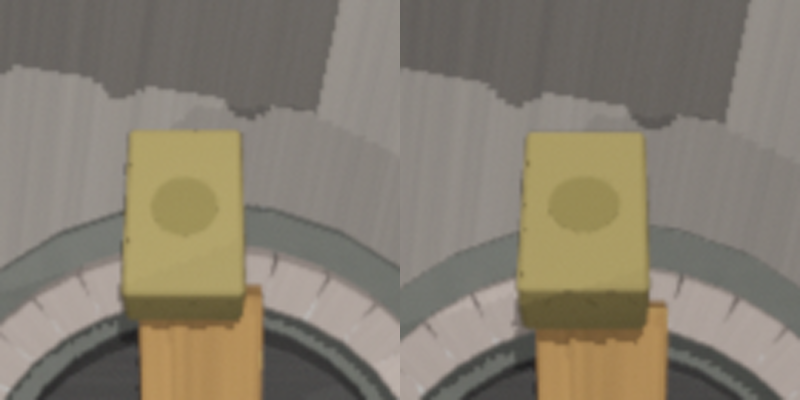

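Both views show the tilted top face clearly: view A corners at (131,131), (241,131), (243,296) and (123,294), view B at (127,133), (243,133), (247,291) and (120,290). The imprint is at (184,206) and (184,204). Next I'll triangulate these.

```bash
python3 - <<'E'
from h import *
P=[np.load(f"v{k}.npy",allow_pickle=True).item() for k in(0,1)]
M=[p["K"]@p["camera_from_world"][:3] for p in P];f=3.077
a=np.array([[131,131],[241,131],[243,296],[123,294],[184,206]])/f+[187,126]
b=np.array([[127,133],[243,133],[247,291],[120,290],[184,204]])/f+[187,72]
X=cv2.triangulatePoints(M[0],M[1],a.T,b.T);X=(X[:3]/X[3]).T
for x in X: print((x[:2]-A0)@np.c_[U,N],x[2].round(4))
print(np.linalg.norm(X[0]-X[1]),np.linalg.norm(X[2]-X[3]),np.linalg.norm(X[1]-X[2]),np.linalg.norm(X[0]-X[3]))
E
```

```text
[-0.19127078 -0.03063876] 0.022
[-0.19133434  0.01727031] 0.0225
[-0.13718636  0.01652964] 0.078
[-0.13693169 -0.03078144] 0.0753
[-0.16561451 -0.00701135] 0.0499
0.0479114544778324 0.04738980434203688 0.07753372648597351 0.07607631079853942
```

The top face is tilted 45° and comes out at 77 × 48 mm with its lower edge on the bench, which is consistent. I'll grip it with the tool tilted to match, set it flat on free bench, then pick it normally. First I'll check IK.

```bash
cat >> h.py <<'E'
from scipy.spatial.transform import Rotation as Rn
def tilted(deg,sgn):
    t=np.deg2rad(deg);u3=np.r_[U,0];k=np.array([0,0,1.])
    z=np.sin(t)*u3-np.cos(t)*k;x=sgn*(np.cos(t)*u3+np.sin(t)*k)
    return Rn.from_matrix(np.c_[x,np.cross(z,x),z]).as_quat(),z
def uvz(u,n,z): return np.r_[A0+u*U+n*N,z]
E
python3 - <<'E'
from h import *
for d in(45,40,35,25,10):
    for s in(1,-1):
        q,z=tilted(d,s);c=uvz(-.165,-.007,.0495)
        r=[]
        for h in(-.02,.06,.12):
            j=ctrl.inverse_kinematics(c-h*z,q);r.append(None if j is None else np.round(j,2).tolist())
        print(d,s,r)
E
```

```text
45 1 [[-0.24, 1.2, -1.04, 1.38, 1.3, 1.92, 1.88], [-0.43, 1.05, -0.82, 1.28, 1.07, 1.87, 1.96], [-0.51, 1.04, -0.82, 1.18, 1.05, 1.94, 1.99]]
45 -1 [[-1.19, 0.97, 0.52, 1.44, 0.21, 1.3, -0.71], [-1.21, 0.94, 0.51, 1.33, 0.21, 1.44, -0.71], [-1.22, 0.93, 0.5, 1.23, 0.21, 1.56, -0.7]]
40 1 [[-0.21, 1.16, -1.04, 1.42, 1.25, 1.83, 1.88], [-0.3, 1.1, -1.04, 1.32, 1.18, 1.9, 1.92], [-0.37, 1.07, -1.04, 1.23, 1.15, 1.96, 1.95]]
40 -1 [[-1.17, 0.93, 0.52, 1.48, 0.16, 1.23, -0.68], [-1.2, 0.89, 0.51, 1.38, 0.17, 1.38, -0.68], [-1.21, 0.87, 0.5, 1.29, 0.17, 1.49, -0.68]]
35 1 [[-0.09, 1.27, -1.26, 1.45, 1.39, 1.9, 1.86], [-0.18, 1.19, -1.26, 1.36, 1.3, 1.95, 1.88], [-0.32, 1.01, -1.04, 1.28, 1.09, 1.87, 1.96]]
35 -1 [[-1.16, 0.88, 0.52, 1.52, 0.12, 1.17, -0.64], [-1.18, 0.83, 0.51, 1.43, 0.13, 1.32, -0.65], [-1.2, 0.81, 0.5, 1.34, 0.13, 1.43, -0.65]]
25 1 [[-0.0, 1.2, -1.26, 1.52, 1.3, 1.71, 1.88], [-0.07, 1.1, -1.26, 1.45, 1.19, 1.76, 1.91], [-0.12, 1.03, -1.25, 1.38, 1.13, 1.81, 1.94]]
25 -1 [[-1.11, 0.8, 0.51, 1.59, 0.02, 1.06, -0.55], [-1.14, 0.73, 0.51, 1.52, 0.04, 1.2, -0.57], [-1.16, 0.69, 0.51, 1.45, 0.05, 1.31, -0.58]]
10 1 [[0.14, 1.12, -1.26, 1.62, 1.18, 1.43, 1.95], [0.11, 0.98, -1.25, 1.57, 1.03, 1.46, 2.01], [0.09, 0.89, -1.25, 1.52, 0.94, 1.51, 2.05]]
10 -1 [[-1.0, 0.7, 0.46, 1.68, -0.17, 0.9, -0.36], [-1.03, 0.61, 0.48, 1.64, -0.13, 1.04, -0.39], [-1.05, 0.55, 0.5, 1.59, -0.1, 1.14, -0.41]]
```

Tilting the tool 45° over there could swing the gripper into the crate (y > 0.41). Instead I'll grip at 15° tilt, rotate the bar flat in free space and set it down on open bench.

```bash
python3 - <<'E'
from h import *
q,z=tilted(15,-1);c=uvz(-.1545,-.007,.039);g=c+.008*z
q2,z2=tilted(-30,-1);d=np.r_[.55,-.06,.015];d2=d+.008*z2
print([None if j is None else np.round(j,2) for j in(ctrl.inverse_kinematics(g,q),ctrl.inverse_kinematics(g-.1*z,q),ctrl.inverse_kinematics(d2,q2),ctrl.inverse_kinematics(d2+[0,0,.1],q2))])
ctrl.move_ptp(g-.11*z,q);ctrl.movel(g-.05*z,q,speed=.15);ctrl.movel(g,q,speed=.05);st("at")
ctrl.move_gripper(.0,60);s=st("grip")
if s["finger_gap"]>.04:
    ctrl.movel(g+[0,0,.15],q,speed=.12);st("lift")
    ctrl.move_ptp(d2+[0,0,.12],q2);st("over")
    P=ctrl.camera_params("side");im=ctrl.read_camera("side");cv2.imwrite("pics/s8.png",cv2.resize(im[100:300,130:380],(750,600))[:,:,::-1])
E
```

```text
[array([-1.04,  0.73,  0.49,  1.66, -0.1 ,  0.95, -0.42]), array([-1.08,  0.62,  0.5 ,  1.59, -0.06,  1.12, -0.45]), array([-0.06,  0.71,  0.45,  1.84, -0.85,  1.12,  1.06]), array([-0.25,  0.61,  0.7 ,  1.83, -0.85,  1.31,  1.01])]
at 53.3 tcp [0.566  0.3162 0.0317] F [-0.1 -0.3 -0.1] gap 0.0848 gf 0.0
grip 53.7 tcp [0.5658 0.3163 0.0318] F [-0.3  1.3  2. ] gap 0.0489 gf 62.0
lift 55.1 tcp [0.5649 0.3155 0.18  ] F [ 0.3 -0.1 -1.1] gap 0.0489 gf 62.0
over 56.5 tcp [ 0.5499 -0.054   0.128 ] F [-0.3 -0.4 -0.8] gap 0.0491 gf 62.0
```

View pics/s8.png

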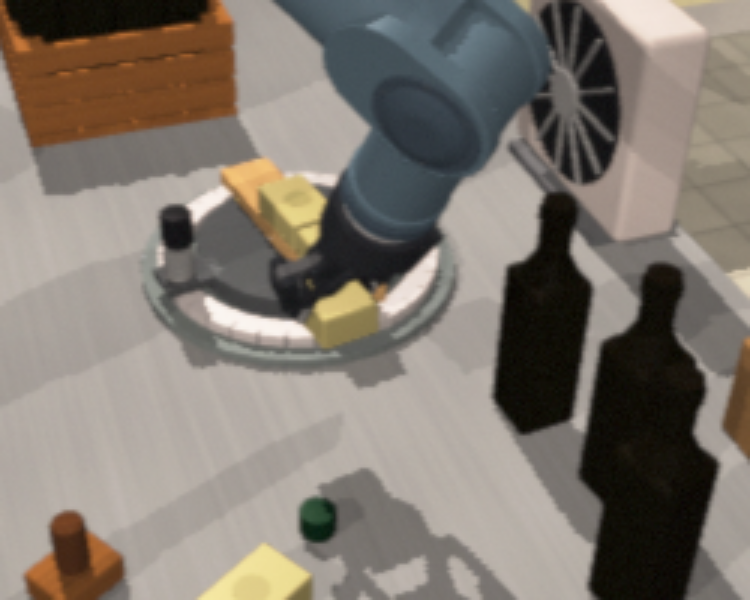

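The bar is held roughly level at about (343,313), clear of the table rim. I'll lower it, release, and check from the top.

```bash
python3 - <<'E'
from h import *
q2,z2=tilted(-30,-1);d2=np.r_[.55,-.06,.015]+.008*z2
ctrl.movel(d2+[0,0,.03],q2,speed=.12);f0=ctrl.get_state()["ft_force"][2]
for h in np.arange(.02,-.0005,-.003):
    ctrl.movel(d2+[0,0,h],q2,speed=.04);s=ctrl.get_state()
    if s["ft_force"][2]-f0>4: break
print(h);st("touch")
ctrl.move_gripper(.085);ctrl.movel(d2-.1*z2+[0,0,.02],q2,speed=.2)
ctrl.move_ptp([.45,.2,.3],down(np.pi))
P,im,bars,brd=look()
for r in bars:print(np.round(r,4))
E
```

```text
0.0020000000000000052
touch 59.4 tcp [ 0.5492 -0.056   0.0098] F [ 0.6  0.5 -2.3] gap 0.049 gf 62.0
[ 0.4334 -0.2294 80.3589 51.426   0.5226]
[ 5.48900e-01 -5.91000e-02  8.09935e+01  5.09612e+01 -1.41060e+00]
[ 0.5694 -0.3658 85.8487 50.2079  1.4785]
[ 6.05000e-01  1.31400e-01  1.70872e+02  5.77590e+01 -1.40480e+00]
```

It's flat on the bench. Now a normal pick and place into slot 1, then a check.

```bash
cat >> go.py <<'E'
def check(name,zt=.08):
    s,_=slot(2,AXB);ctrl.move_ptp([*s,.29],pose(s,YB,.25));ctrl.pause(.5)
    P=ctrl.camera_params("wrist");im=ctrl.read_camera("wrist");cv2.imwrite(f"pics/{name}.png",im[:,:,::-1]);np.save(name+".npy",P)
    b,_=masks(im)
    for r in rects(P,b,zt,400):
        if r[0]>.5 and r[1]>.03: print("blob",np.round(r[2:],3),(np.array(r[:2])-A0)@np.c_[U,N])
    at=np.linspace(-.015,.015,7)
    print("bars U",[float(e[0]) for e in edges(P,im,zt,U,at,-.15,.15)])
    for c in(-.084,-.042,0,.042,.084): print(c,"N",[float(e[0]) for e in edges(P,im,zt,N,c+at,-.04,-.01)+edges(P,im,zt,N,c+at,.01,.04)])
E
python3 - <<'E'
from go import *
print(run(1,[.549,-.059]));check("w9")
E
```

```text
top [ 0.5492 -0.0596] -1.421 wrist [ 0.5487 -0.0588] [81.665 49.399 -1.418]
grip 65.2 tcp [ 0.5496 -0.059   0.0069] F [-0.9  0.1  4.9] gap 0.0491 gf 43.1
lift 66.0 tcp [ 0.5472 -0.0581  0.1584] F [-1.1  0.7 -2.6] gap 0.049 gf 42.4
above 68.0 tcp [0.5846 0.2485 0.0625] F [ 0.3  0.2 -1.7] gap 0.0491 gf 42.4
set 68.3 tcp [0.584  0.2489 0.0572] F [ 0.   0.6 -1.1] gap 0.0487 gf 42.4
True
blob [243.875  49.741  -1.411] [ 0.0010574  -0.00053784]
bars U [-127.5, -43.5, -39.5, 39.0, 44.5, 122.5, 139.5]
-0.084 N [-24.5, 24.0]
-0.042 N [-25.0, 24.0]
0 N [-25.5, 23.5]
0.042 N [-25.5, 24.0]
0.084 N [-29.0, -24.5, 22.5]
```

View pics/w9.png

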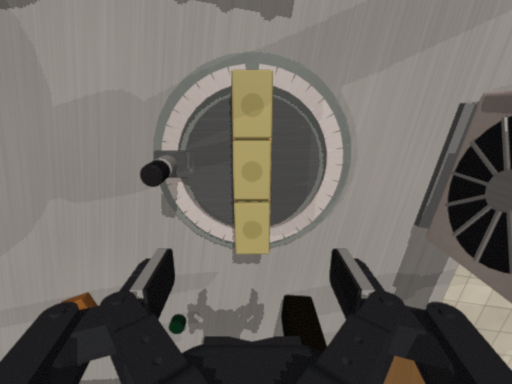

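The first course is even: total span 244 mm, gaps about 4 mm, centred within 1 mm. Now the second course.

```bash
python3 - <<'E'
from go import *
ok=run(4,[.433,-.2303]) and run(5,[.5695,-.3687])
print(ok);check("w10",.11)
ctrl.move_ptp([.45,.0,.3],down(np.pi))
P,im,bars,brd=look();side=ctrl.read_camera("side")
for r in bars:print(np.round(r,4))
cv2.imwrite("pics/c10.png",np.hstack([cv2.resize(cv2.imread("pics/w10.png")[40:280,130:370],(400,400)),cv2.resize(side[100:260,150:310],(400,400))[:,:,::-1]]));st()
E
```

```text
top [ 0.433  -0.2309] 0.544 wrist [ 0.4335 -0.2308] [80.111 48.784  0.53 ]
grip 74.1 tcp [ 0.4344 -0.2312  0.0069] F [-0.1  0.5  6.7] gap 0.0492 gf 42.7
lift 74.9 tcp [ 0.4324 -0.2298  0.1588] F [-0.8 -0.6 -1. ] gap 0.0494 gf 41.8
above 77.4 tcp [0.5912 0.2071 0.0925] F [ 0.7  1.  -1.6] gap 0.0493 gf 41.8
set 77.7 tcp [0.5906 0.2074 0.0872] F [-0.  -0.1 -1. ] gap 0.0491 gf 41.8
top [ 0.5695 -0.3687] 1.478 wrist [ 0.5692 -0.3689] [81.786 49.241  1.472]
grip 82.8 tcp [ 0.5699 -0.3695  0.0072] F [ 1.  -0.7  3.3] gap 0.0491 gf 44.4
lift 83.6 tcp [ 0.5684 -0.3675  0.158 ] F [ 0.5  0.4 -2. ] gap 0.0493 gf 43.9
above 86.1 tcp [0.6043 0.124  0.0925] F [ 0.3 -0.4 -0.3] gap 0.049 gf 43.9
set 86.4 tcp [0.6039 0.1244 0.0873] F [ 0.  -0.5 -1. ] gap 0.0491 gf 43.9
True
blob [223.97   49.269  -1.414] [-0.00590916 -0.0002936 ]
bars U [-123.0, -79.5, -1.5, 2.5, 81.0, 90.0, 105.5, 121.5]
-0.084 N [-23.0, 22.0]
-0.042 N [-25.0, 23.5]
0 N [-25.0, 23.5]
0.042 N [-25.0, 24.0]
0.084 N [-29.5, -23.0, 18.0, 22.0, 24.5]
[ 6.014000e-01  1.739000e-01  2.569767e+02  5.834380e+01 -1.409100e+00]
 89.6 tcp [0.4507 0.0007 0.3003] F [0.4 0.2 1. ] gap 0.0851 gf 0.0
```

View pics/c10.png

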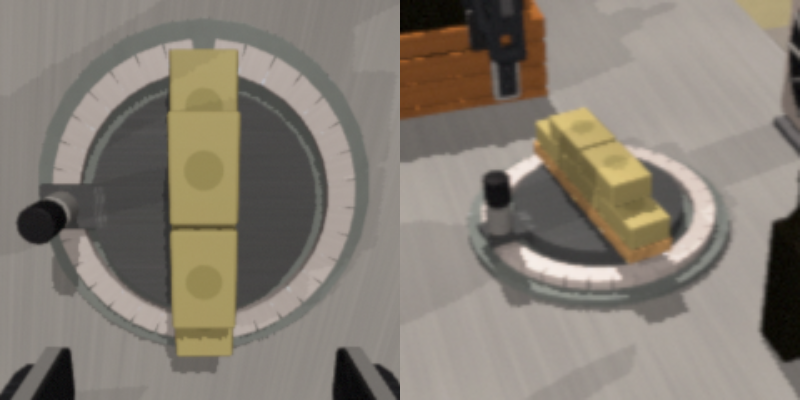

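The second course sits astride the joints, with bar edges at −79.5/−1.5 and 2.5/81 mm. Now I'll grip the knob, lift it and swing the table back.

```bash
python3 - <<'E'
from go import *
k=np.array([.4725,.1470]);q=down(np.pi+.156)
ctrl.move_ptp([*k,.19],q);ctrl.movel([*k,.073],speed=.12)
ctrl.move_gripper(.036,80);s=st("near");ctrl.move_gripper(0,80);s=st("closed")
assert s["finger_gap"]>.025
p=s["eef_pos"][:2];ctrl.movel([*p,.090],speed=.04);s=st("lift")
assert s["finger_gap"]>.025 and s["ft_force"][2]<-5
d=p-A0;a0=np.arctan2(d[1],d[0])%(2*np.pi);r=np.hypot(*d);print(a0,r)
a1=1.7285;r1=.1245
for i,a in enumerate(np.linspace(a0,a1+.03,15)[1:]):
    t=(i+1)/14;rr=r+(r1-r)*min(1,2*t)
    ctrl.movel([A0[0]+rr*np.cos(a),A0[1]+rr*np.sin(a),.090],speed=.05)
    s=ctrl.get_state()
    if s["finger_gap"]<.025 or np.linalg.norm(s["ft_force"][:2])>20 or s["ft_force"][2]>-3: print("STOP",a);break
st("end")
E
```

```text
near 92.0 tcp [0.4725 0.1471 0.073 ] F [0.4 1.1 0.4] gap 0.0355 gf 0.0
closed 92.2 tcp [0.4725 0.1468 0.0733] F [-1.1 -0.9  4.6] gap 0.0282 gf 78.5
lift 92.8 tcp [0.4725 0.1468 0.0899] F [ 2.9  0.5 -8.4] gap 0.0282 gf 79.3
3.2980456828454345 0.12555311250176093
end 98.8 tcp [0.574  0.2876 0.0902] F [ 1.6 -5.7 -7.3] gap 0.0279 gf 80.7
```

```bash
python3 - <<'E'
from go import *
s=ctrl.get_state();p=s["eef_pos"][:2];d=p-A0;a0=np.arctan2(d[1],d[0]);r=np.hypot(*d)
for a in a0-np.arange(.012,.12,.012):
    ctrl.movel([A0[0]+r*np.cos(a),A0[1]+r*np.sin(a),.0905],speed=.03)
    s=ctrl.get_state();f=-s["ft_force"]@np.array([np.sin(a),-np.cos(a),0]);print(round(a,3),round(float(f),1),round(s["finger_gap"],4),s["eef_pos"].round(4))
    if s["finger_gap"]<.025 or f>11: break
if s["finger_gap"]>.025:
    p=s["eef_pos"];ctrl.movel([p[0],p[1],.081],speed=.03);st("lowered")
    ctrl.move_gripper(.085);ctrl.pause(.3)
    ctrl.movel([p[0],p[1],.2],speed=.25)
    ctrl.move_ptp([.40,.25,.32],down(np.pi+.156));ctrl.pause(.4)
    P,im,bars,brd=look();side=ctrl.read_camera("side");st()
    for r in bars: print(np.round(r,4))
    Ps=ctrl.camera_params("side");kx=A0+.125*np.array([np.cos(1.7285),np.sin(1.7285)])
    for dz in(0,.0105): print("knob px",(proj(Ps,[*kx,.104+dz])-[150,100])*2.5,(proj(Ps,[*kx,.07+dz])-[150,100])*2.5)
    cv2.imwrite("pics/c11.png",np.hstack([cv2.resize(side[100:260,150:310],(400,400)),cv2.resize(im[110:270,120:280],(400,400))])[:,:,::-1])
E
```

```text
1.742 2.4 0.0282 [0.5747 0.2878 0.0903]
1.73 4.4 0.0281 [0.5752 0.2879 0.0898]
1.718 5.3 0.0278 [0.5758 0.288  0.0894]
1.706 6.0 0.0276 [0.5763 0.2881 0.089 ]
1.694 7.4 0.0281 [0.5768 0.2882 0.0885]
1.682 9.5 0.0276 [0.5773 0.2884 0.0881]
1.67 10.2 0.0278 [0.5778 0.2885 0.0877]
1.658 1.1 0.0278 [0.5857 0.29   0.0906]
1.646 4.3 0.0279 [0.5865 0.2901 0.0903]
lowered 101.5 tcp [0.5864 0.2901 0.081 ] F [-4.3 -2.5 -5.9] gap 0.0277 gf 81.2
 104.4 tcp [0.4003 0.2499 0.32  ] F [-0.6  0.1 -0.3] gap 0.0851 gf 0.0
[5.965000e-01 1.767000e-01 2.580925e+02 6.074080e+01 1.706000e-01]
knob px [148.24223157  97.56189443] [149.16603385 121.46161497]
knob px [147.95115645  90.03148024] [148.88374945 114.15862566]
```

View pics/c11.png

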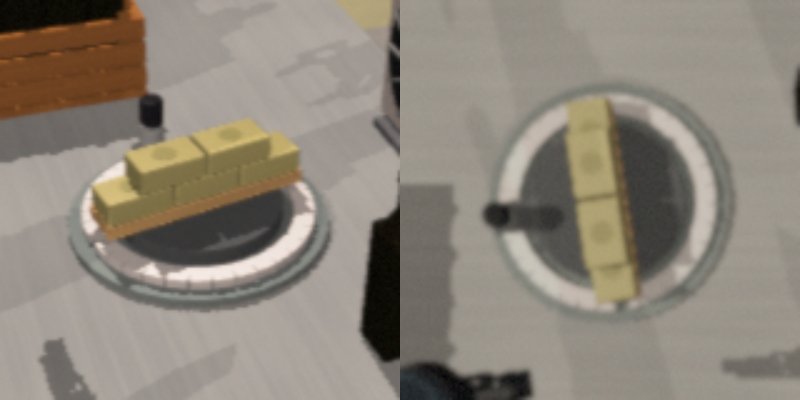

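The stack is intact after the turn. To confirm the plunger is home, I'll compare the knob's blob with the first side picture, where it was home at the same spot.

```bash
python3 - <<'E'
from go import *
def blob(im):
    m=((im.max(2)<60)*255).astype(np.uint8)
    return [cv2.boundingRect(c)+tuple(np.round(c[:,0].mean(0),1)) for c in cv2.findContours(m[120:170,190:230],cv2.RETR_EXTERNAL,cv2.CHAIN_APPROX_NONE)[0] if cv2.contourArea(c)>30]
s0=cv2.imread("pics/side0.png")[:,:,::-1];s1=ctrl.read_camera("side")
print(blob(s0),blob(s1))
def knobtop(im):
    m=((im.max(2)<60)*255).astype(np.uint8)
    return [cv2.boundingRect(c) for c in cv2.findContours(m[180:215,140:200],cv2.RETR_EXTERNAL,cv2.CHAIN_APPROX_NONE)[0] if cv2.contourArea(c)>30]
t0=cv2.imread("pics/top0.png")[:,:,::-1];t1=ctrl.read_camera("top");print(knobtop(t0),knobtop(t1))
P=ctrl.camera_params("top");b,w=masks(t1)
# board long edge yaw from remaining wood strip, and bottles unchanged
for t in(t0,t1):
    m=((t.max(2)<45)*255).astype(np.uint8);print([cv2.boundingRect(c) for c in cv2.findContours(m[120:170,270:380],cv2.RETR_EXTERNAL,cv2.CHAIN_APPROX_NONE)[0] if cv2.contourArea(c)>100])
E
```

```text
[(18, 40, 12, 10, np.float64(23.7), np.float64(44.8)), (16, 18, 9, 13, np.float64(20.2), np.float64(24.2))] [(16, 18, 9, 13, np.float64(20.1), np.float64(24.2))]
[(26, 13, 19, 9), (14, 12, 11, 9)] [(35, 13, 10, 9), (14, 12, 10, 9)]
[(72, 21, 30, 25), (9, 16, 19, 24), (42, 6, 24, 26)]
[(72, 21, 30, 25), (9, 17, 19, 23), (42, 6, 24, 25)]
```

The knob blob matches the start picture exactly, so the plunger is home. The bottles haven't moved, and the arm is clear.

```bash
python3 -c "
from bench import ctrl
print(ctrl.sign_off())"
```

```text
the job is handed in; nothing more can be done
None
```

The job is handed in: all five bars are stacked three and two on the board, the table is back in the drying position with the plunger home, and no bottle was moved; on the way I had to regrip the knob once and put back one bar that came off the board's end.

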